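# Raise the marking pen one notch and set the tumbler on the banding wheel

## Robot

A 7-joint arm with a two-finger parallel gripper is mounted at the origin on the work surface. World frame = base frame: x ahead of the robot, y to its left, z up, the work surface at z = 0. Lengths are in m, angles in degrees, forces in N, time in s.
With the tool pointing down it reaches from about 0.425 to 0.875 m from the base axis. Payload 8.4 kg.
Tool frame: the origin (TCP) lies midway between the tips of the shut fingers; the grasp point (between the pads) lies 19 mm behind it (grasp_offset is the distance from the TCP to the grasp point, in m); z points along the fingers, x is the direction in which the jaws open and shut, and the axes are right-handed (so a half turn about z gives the same grasp; the last joint's range is limited). The gripper opens to 87 mm and grips with 3 to 60 N. Pads are 19 mm wide; open, the fingers measure 117 mm over their backs; the gripper's body (75 mm by 190 mm) begins 51 mm behind the grasp point.
Start: joints at [64.217, 19.091, 2.286, 83.961, -0.768, 76.965, -3.352], TCP at [0.223, -0.61, 0.223] pointing down, gripper open.
Joint ranges: [-147.57, 147.57], [-21.85, 119.76], [-74.77, 79.35], [14.55, 137.4], [-85.83, 265.84], [4.83, 119.75], [-152.11, 152.11]. Speed limits (degrees/s): [127.2, 127.2, 159.86, 159.86, 180, 180, 180].

## Interface

Orientations are given as [roll, pitch, yaw] about the fixed x, y, z axes, in that order (R = Rz(yaw) Ry(pitch) Rx(roll)).
In Python, from rig import sense, capture, finish_job, grasp_offset gives the robot as it stands.
- The arm moves only by the tool move_arm, never from a script. Its argument "deltas" is text: rows parted by semicolons, each of 7 numbers parted by spaces: the shift along the tool's x, y, z in m, then the turn, a rotation vector about the tool's x, y, z in degrees, then the opening, from -1 (shut) to 1 (fully open). A call has 1 to 8 rows; each row is the pose to reach, as a shift and turn from the pose measured when the call began, along the tool's axes at that moment; what a row does not reach only later rows make up. A row lasts 1/8 s, in which the tool goes at most 62.5 mm and 10.7 degrees, less where a joint would pass 70% of its speed; a pose out of reach is approached as far as the arm can. A call with a gripper value outside its range is refused whole. The fingers move at their own pace and stop on an object; "squeeze" is the grip in N (left out, the last holds). Time passes only in rows, so rows that repeat a pose let the fingers close. It gives the time, the measured TCP pose, the force and the opening at its end, in the units of the state.
- sense(): the state, without advancing time (a new reading comes with each control period).
- capture(name): name is "side" or "top"; returns a dict with "color" (400x640x3 uint8, blue, green, red), "depth" (400x640 float32, m along the optical axis (not along the pixel's ray), 0 where there is no reading), "fx", "fy", "cx", "cy" (pixels), "camera_from_world" (4x4, takes a point from world to camera coordinates). Camera axes: x right, y up, looking along -z (the intrinsics and any distortion apply to the point x, -y, -z); pixel columns grow to the right and rows downward; lengths in m; the calibration is good to about 2 mm. A picture is of the moment at which its call begins.
- finish_job(): hands the job in, once; it reports no verdict.
The state is a dict: "clock": time; "joint_positions": joint angles; "joint_vel": joint speeds; "effort": joint torques, N m; "position": TCP position; "tcp_rot": TCP orientation; "wrist_force": force on the tool from outside, world axes, zero at the start; "ft_torque": the same for the moment, N m; "opening": finger opening in m.
Only numpy, scipy, OpenCV 4.12 (cv2) and the standard library are available. Lean on these libraries where they do the work, as an engineer would, in place of code of your own. Each camera call takes 0.05 s, during which the arm holds its last target.

## Task

The next painted band goes one notch higher. Raise the marker carriage of the blue banding stand (the one with the yellow handle) until its pawl has caught the next notch up (one notch, no further) and let go so that it hangs there; then set the blue tumbler down gently, upright just as it stands now, in the middle of the stand's round wheel. Leave the green tumbler, the blue jar and the amber bottle where they are.

Things in the scene. Friction and masses are not known exactly. Their poses are not given: they have to be found in the camera images.
- lift_handle (a point): Centre of the marker carriage's yellow handle: a level bar 75 mm long, 16 wide, 22 high, pointing from the post towards the robot. x runs along it to the post (axis 130 mm away), y level across it (the wheel is on the +y side), z up. The carriage (about 0.45 kg) slides straight up and down, takes under 15 N to lift, and falls back if let go before its pawl has caught.
- carriage (a joint): Height of the carriage on its rack in m, up positive; 0 at the start. It hangs in notches at 0, 0.04 and 0.08. Its pawl snaps in above the next tooth once lifted about 50 to 55 mm; lowered or let go then, it settles back to 0.04. From 90 mm up it would catch one notch too far, and cannot be lowered again.
- post_top (a point): Top of the dark iron post (28 x 30 mm), 274 mm above the table, on its axis. A rack with pale saw teeth on the post's -y side is clamped at a different height each time (the handle starts 75 to 107 mm above the table) and stays put. A sprung brass pawl on the carriage rides over the teeth and holds in the notches.
- wheel_top (a point): Centre of the top face of the stand's round brown-grey wheel: 180 mm diameter, top 50 mm above the table, does not turn. A thin brass circle, 89 mm diameter, is drawn round this point; three brass screw heads near the edge are flat. Axes parallel to the handle's; it lies 170 mm from the post's axis along +y.
- pen_tip (a point): Tip of the marking pen on the carriage (14 mm thick, lying along y at the handle's height, orange tip); it moves with the carriage and ends 50 mm short of the wheel's axis, on the post's side.
- blue_tumbler_mid (a point): The centre, half-way up, of the cobalt blue tumbler with three orange bands, standing mouth down on the table: a tapering round cup 120 mm high, 70 mm diameter at the foot (its mouth) and 56 mm near the top, closed on top, about 0.24 kg. z is up.
- green_tumbler_mid (a point): The centre, half-way up, of the green tumbler with three white bands, same shape and size as the blue one. It stays where it stands.
- paint_jar: Bystander: blue jar with a white cap, 68 mm diameter, 75 mm high; origin under its centre.
- pump_bottle: Bystander: amber bottle, 64 mm diameter, 150 mm high; origin under its centre.

How it is judged (in metres and radians):
On the way, in this order (a step that is already met when the one before it is completed fails the run):
1. the carriage hangs by itself one notch higher (distance of lift_handle from where it was at the start of the episode between 0.036 and 0.044 m and contact force between each of the arm, the fingers and carriage below 0.1 N), for 0.3 s.
2. the blue tumbler stands in the middle of the wheel (horizontal distance between blue_tumbler_mid and wheel_top below 0.012 m and z of blue_tumbler_mid in the frame of wheel_top below 0.064 m), for 0.2 s.
At the end, for the whole second after the job is handed in: The carriage hangs by its pawl one notch (40 mm, +/- 4 mm) above where it started, and the blue tumbler stands upright (within 0.06 rad) and still on the wheel, mouth down, its axis within 12 mm of the wheel's centre, both released (distance of lift_handle from where it was at the start of the episode between 0.036 and 0.044 m and horizontal distance between blue_tumbler_mid and wheel_top below 0.012 m and z of blue_tumbler_mid in the frame of wheel_top between 0.057 and 0.063 m and angle between blue_tumbler_mid's own z axis and vertical below 0.06 rad and linear speed of blue_tumbler below 0.02 m/s); the robot touches nothing.
It fails at once if the green tumbler is pushed more than 15 mm (distance of green_tumbler_mid from where it was at the start of the episode above 0.015 m).
It fails at once if the paint jar is pushed more than 15 mm (distance of paint_jar from where it was at the start of the episode above 0.015 m).
It fails at once if the amber bottle is pushed more than 15 mm (distance of pump_bottle from where it was at the start of the episode above 0.015 m).
It fails at once if the blue tumbler is dropped (falls free from more than about 13 mm) (contact force between the fingers and blue_tumbler below 0.05 N and linear speed of blue_tumbler above 0.5 m/s).
It also fails if it takes over 64 s, if anything falls off the work surface, if the arm or the gripper's body presses on something with over 40 N, if the wrist force passes 120 N, or if a joint passes its speed limit or range.

## Working session

There is one attempt and no reset: what is moved stays moved. The work goes in short steps, Python scripts to look and compute and a tool call to move; the robot and the scene stay as the last step left them, time stands still between calls to the robot, and variables do not carry over. Pictures are saved under pics/ and viewed, and the job is handed in when it is done.

Besides the shell and the picture viewer there is one more tool, called after ">>>" by a JSON object that holds its "method" and its "body", one argument or row to a line. move_arm: Moves the arm, as the interface text tells. Its arguments: {"type":"object","properties":{"deltas":{"type":"string"},"squeeze":{"type":"number"}},"required":["deltas"]}

```bash
mkdir -p pics; ls; cat > h.py <<'E'
import numpy as np, cv2
from rig import sense, capture, finish_job, grasp_offset
def snap(n,f):
    c=capture(n); cv2.imwrite('pics/'+f+'.png',c['color']); np.savez('pics/'+f+'.npz',**c); return c
def load(f): return dict(np.load('pics/'+f+'.npz'))
def cloud(c):
    v,u=np.mgrid[0:400,0:640]; d=c['depth']
    p=np.stack([(u-c['cx'])/c['fx']*d,-(v-c['cy'])/c['fy']*d,-d,np.ones_like(d)],-1)
    return (p@np.linalg.inv(c['camera_from_world']).T)[...,:3]
def ray(c,u,v,z):
    W=np.linalg.inv(c['camera_from_world']); o=W[:3,3]
    d=W[:3,:3]@np.array([(u-c['cx'])/c['fx'],-(v-c['cy'])/c['fy'],-1]); return o+d*(z-o[2])/d[2]
E
python3 - <<'E'
from h import *
print(sense(),grasp_offset)
for n in('side','top'):
    c=snap(n,n+'0'); print({k:v for k,v in c.items() if k not in('color','depth')}, (c['depth']>0).mean())
E
```

```text
pics
{'clock': 0.0, 'joint_positions': array([64.21775592, 19.1330249 ,  2.28532219, 84.01077404, -0.76623383,
       76.96599263, -3.34984373]), 'joint_vel': array([ 0.07809797,  0.05493029, -0.02148568,  0.07684079,  0.05403084,
        0.01027885,  0.00043779]), 'effort': array([-3.47795708e-05, -6.56358433e+01,  1.33482680e+00, -4.03807497e+01,
       -5.98080782e-02,  4.46318148e-02,  2.06615864e-04]), 'position': array([ 0.22315665, -0.60999104,  0.22164762]), 'tcp_rot': array([ 1.79991820e+02,  9.42206604e-02, -6.99008625e+01]), 'wrist_force': array([-0.05138368,  1.00408951,  0.82266051]), 'ft_torque': array([ 0.02254484,  0.0247211 , -0.00884914]), 'opening': 0.08696456475349638} 0.0187
{'fx': 385.9986368481489, 'fy': 385.9986368481489, 'cx': 323.30127930673444, 'cy': 198.35080512190652, 'camera_from_world': array([[-0.94335673, -0.33177065,  0.00251379,  0.49549745],
       [ 0.19958889, -0.5614261 ,  0.80309713, -0.28019115],
       [-0.26503275,  0.75810881,  0.59584283, -0.89994649],
       [ 0.        ,  0.        ,  0.        ,  1.        ]])} 0.9960390625
{'fx': 372.1209989267868, 'fy': 372.1209989267868, 'cx': 323.2515820034452, 'cy': 201.95817435831967, 'camera_from_world': array([[ 0.02321341, -0.99969999,  0.00781464, -0.03982426],
       [ 0.98239143,  0.02425962,  0.18525268, -0.54655848],
       [-0.18538668,  0.00337668,  0.98265985, -0.99714491],
       [ 0.        ,  0.        ,  0.        ,  1.        ]])} 0.9960625
```

View pics/side0.png

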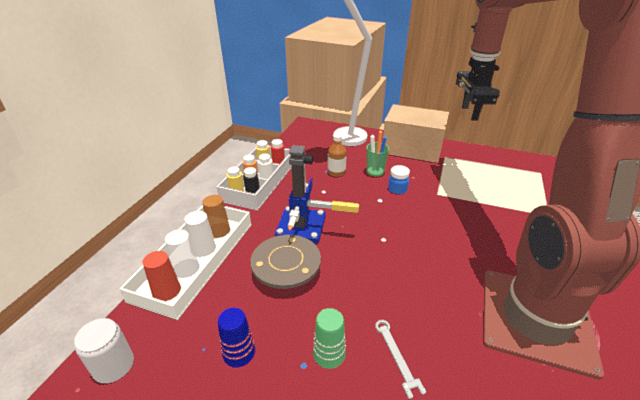

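View pics/top0.png

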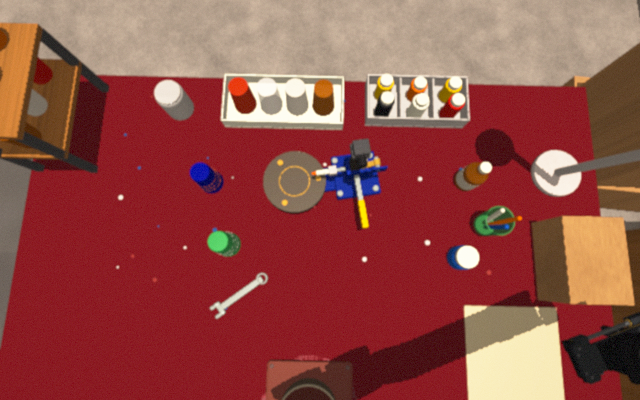

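The side view shows the yellow handle at about (345,207), wheel (286,262), blue tumbler (235,337), green tumbler (329,337), jar (399,180) and bottle (338,157). The top view shows the handle at (363,205), wheel (294,181), blue tumbler (207,178) and green tumbler (223,243). Next I'll measure positions.

```bash
python3 - <<'E'
from h import *
def rep(n,P,m):
    q=P[m]; print(n,m.sum(),'min',np.percentile(q,2,0).round(4),'med',np.median(q,0).round(4),'max',np.percentile(q,98,0).round(4))
for f in('side0','top0'):
    c=load(f);P=cloud(c);hsv=cv2.cvtColor(c['color'],cv2.COLOR_BGR2HSV);H,S,V=cv2.split(hsv)
    print(f)
    box=lambda x0,y0,x1,y1:np.pad(np.ones((y1-y0,x1-x0),bool),((y0,400-y1),(x0,640-x1)))
    B={'side0':dict(h=(330,195,365,217),b=(210,300,260,370),g=(305,300,355,370),w=(245,225,330,295),j=(385,165,412,195),a=(325,135,350,180)),
       'top0':dict(h=(350,185,375,232),b=(185,160,228,197),g=(202,228,245,260),w=(258,145,330,215),j=(445,240,485,275),a=(450,155,495,195))}[f]
    yel=(H>20)&(H<35)&(S>150)&(V>100)&box(*B['h']); rep('handle',P,yel)
    blu=(H>105)&(H<135)&(S>120)&(P[...,2]>.01)&box(*B['b']); rep('blue',P,blu)
    gr=(H>45)&(H<85)&(S>60)&(P[...,2]>.01)&box(*B['g']); rep('green',P,gr)
    t=blu&(P[...,2]>.117); rep('bluetop',P,t)
    t=gr&(P[...,2]>.117); rep('greentop',P,t)
    w=(abs(P[...,2]-.05)<.004)&box(*B['w'])&(S<130); rep('wheel',P,w)
    br=w&(H>10)&(H<28)&(S>100); 
    k=box(*B['w'])&(H>8)&(H<30)&(S>100)&(V>120)&(abs(P[...,2]-.05)<.006); rep('brass',P,k)
    rep('jar',P,box(*B['j'])&(P[...,2]>.02)&(P[...,2]<.09))
    rep('bot',P,box(*B['a'])&(P[...,2]>.02)&(P[...,2]<.2))
    # handle long axis
    q=P[yel]; 
    top=q[q[:,2]>np.percentile(q[:,2],90)-.006]
    m=top.mean(0);u=np.linalg.svd(top[:,:2]-m[:2])[2][0];print('dir',u,np.degrees(np.arctan2(u[1],u[0])),m, np.ptp((top[:,:2]-m[:2])@u))
    # circle fit wheel
    ed=w.astype(np.uint8)*255; cs,_=cv2.findContours(ed,cv2.RETR_EXTERNAL,cv2.CHAIN_APPROX_NONE)
    cc=max(cs,key=cv2.contourArea)[:,0]; pts=np.array([ray(c,u_,v_,.05)[:2] for u_,v_ in cc])
    hull=cv2.convexHull(pts.astype(np.float32)); print('enc',cv2.minEnclosingCircle(pts.astype(np.float32)))
    pd=P[(P[...,2]>.255)&(P[...,2]<.29)&box(*( (285,140,318,175) if f=='side0' else (345,135,375,170)))]
    print('post',len(pd), pd.min(0) if len(pd) else '',np.median(pd,0) if len(pd) else '',pd.max(0) if len(pd) else '')
E
cat > big.py <<'E'
E
python3 - <<'E'
import cv2
a=cv2.imread('pics/side0.png')[140:300,235:375];b=cv2.imread('pics/top0.png')[130:240,250:400]
cv2.imwrite('pics/za.png',cv2.resize(a,None,fx=3.7,fy=3.7,interpolation=2));cv2.imwrite('pics/zb.png',cv2.resize(b,None,fx=5,fy=5,interpolation=2))
E
```

```text
side0
handle 136 min [ 0.4713 -0.1319  0.0941] med [ 0.5054 -0.1242  0.1033] max [ 0.5413 -0.1171  0.1123]
blue 1282 min [0.5769 0.2874 0.0128] med [0.5981 0.3224 0.1037] max [0.6297 0.3396 0.1218]
green 1297 min [0.3955 0.2251 0.0128] med [0.4211 0.2646 0.1024] max [0.45   0.2773 0.1215]
bluetop 491 min [0.5838 0.2852 0.1174] med [0.608  0.3093 0.12  ] max [0.6323 0.3322 0.1222]
greentop 488 min [0.4019 0.2232 0.1175] med [0.4254 0.2465 0.1197] max [0.4491 0.2699 0.122 ]
wheel 2816 min [ 0.5256 -0.0199  0.0469] med [0.6036 0.0668 0.0497] max [0.6862 0.1422 0.0525]
brass 192 min [ 0.5387 -0.0152  0.0474] med [0.6137 0.0788 0.0503] max [0.6661 0.1059 0.0537]
jar 415 min [ 0.371  -0.4426  0.0224] med [ 0.4005 -0.3966  0.0565] max [ 0.432  -0.3831  0.0759]
bot 552 min [ 0.6001 -0.4552  0.0215] med [ 0.6256 -0.4264  0.0807] max [ 0.6595 -0.4132  0.1485]
dir [-0.26357926  0.96463774] 105.28254947351115 [ 0.49850375 -0.09801199  0.12940298] 0.8604648977086317
enc ((0.605407178401947, 0.060973379760980606), 0.0912267342209816)
post 192 [ 0.59563501 -0.13010157  0.25505286] [ 0.63140857 -0.1
[... 517 characters left out ...]
 0.2655 0.1243]
wheel 2538 min [ 0.5263 -0.0225  0.0467] med [0.6031 0.0582 0.0502] max [0.6876 0.1387 0.0535]
brass 433 min [ 0.5387 -0.013   0.0468] med [0.6147 0.0708 0.0508] max [0.6696 0.1091 0.0551]
jar 592 min [ 0.3752 -0.4437  0.0245] med [ 0.4032 -0.4077  0.0733] max [ 0.4334 -0.3857  0.0778]
bot 695 min [ 0.6019 -0.4665  0.0234] med [ 0.6238 -0.4345  0.0996] max [ 0.6565 -0.4157  0.1515]
dir [-0.98478519 -0.17377611] -169.99255673586873 [ 0.50879749 -0.13186396  0.1129704 ] 0.07184614033517855
enc ((0.6077908277511597, 0.05730900913476944), 0.08968579769134521)
post 315 [ 0.5967745  -0.12957034  0.25504308] [ 0.63247994 -0.11095174  0.27336072] [ 0.65719155 -0.09053044  0.27847554]
```

View pics/za.png

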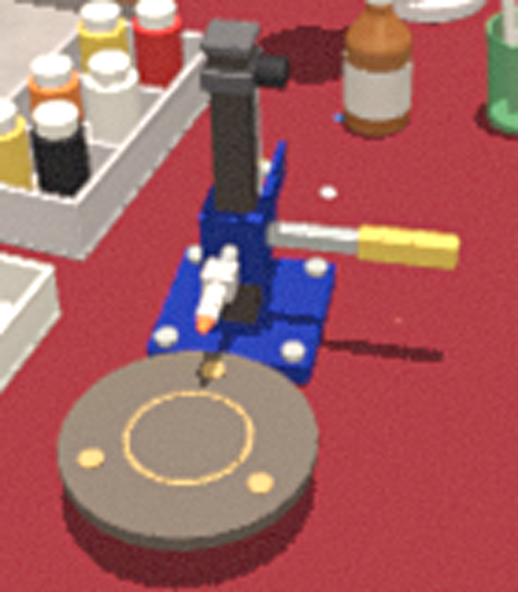

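View pics/zb.png

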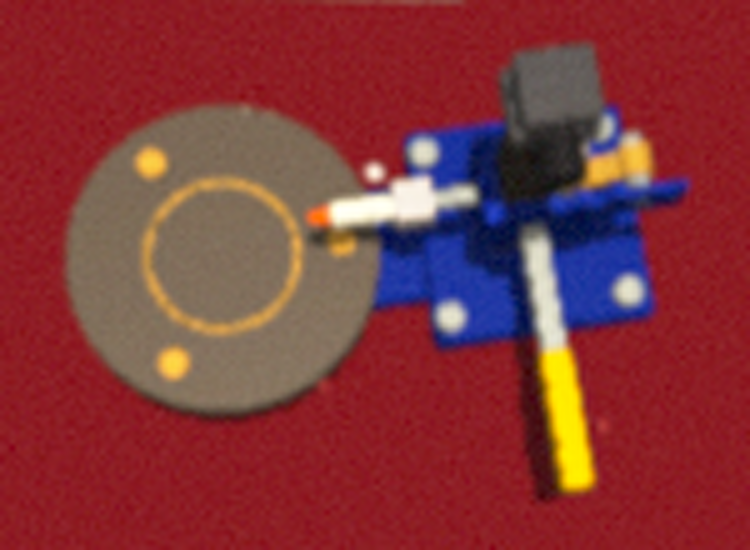

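```bash
cat >> h.py <<'E'
from scipy.spatial.transform import Rotation as R
def delta(pos,yaw):
    s=sense(); T=R.from_euler('xyz',s['tcp_rot'],degrees=True); G=R.from_euler('xyz',[180,0,yaw],degrees=True)
    d=T.inv().apply(np.array(pos)-s['position']); r=(T.inv()*G).as_rotvec(degrees=True)
    print('t',s['clock'],'shift',d.round(4),'rot',r.round(2),'| pos',s['position'].round(4),'rot',s['tcp_rot'].round(2),'op',round(s['opening'],4),'F',s['wrist_force'].round(2))
E
python3 -c "
from h import *
delta([.5075,-.130,.22],-80)"
```

```text
t 0.1 shift [-0.3531 -0.432   0.0022] rot [1.00e-02 8.00e-02 1.01e+01] | pos [ 0.2232 -0.61    0.2218] rot [ 1.80e+02  8.00e-02 -6.99e+01] op 0.0873 F [-0.    1.19 -0.06]
```

>>> {"method": "move_arm", "body": {
  "deltas": "-0.03 -0.036 0 0 0 1 1; -0.06 -0.072 0 0 0 2 1; -0.09 -0.108 0 0 0 3 1; -0.12 -0.144 0 0 0 4 1; -0.15 -0.18 0 0 0 5 1; -0.18 -0.216 0 0 0 6 1; -0.21 -0.252 0 0 0 7 1; -0.24 -0.288 0 0 0 8 1",
  "squeeze": 40
}}

```text
clock: 1.1
position: [0.4116, -0.2842, 0.2219]
tcp_rot: [180.0, 0.1, -77.9]
wrist_force: [0.6, -0.8, -0.3]
opening: 0.087
```

```bash
python3 -c "
from h import *
delta([.5075,-.130,.22],-80)"
```

```text
t 1.1 shift [-0.1307 -0.126   0.002 ] rot [0.03 0.09 2.07] | pos [ 0.4116 -0.2842  0.2219] rot [ 1.7997e+02  9.0000e-02 -7.7930e+01] op 0.087 F [ 0.61 -0.8  -0.34]
```

>>> {"method": "move_arm", "body": {
  "deltas": "-0.033 -0.032 0 0 0 1 1; -0.066 -0.064 0 0 0 1.5 1; -0.1 -0.095 0 0 0 2 1; -0.131 -0.126 0.002 0 0 2 1; -0.131 -0.126 0.002 0 0 2 1; -0.131 -0.126 0.002 0 0 2 1"
}}

```text
clock: 1.85
position: [0.507, -0.1303, 0.2196]
tcp_rot: [179.9, 0.1, -79.9]
wrist_force: [0.2, -0.2, -0.6]
opening: 0.087
```

```bash
python3 -c "
from h import *
delta([.5075,-.130,.083],-80)
snap('top','top1');c=snap('side','side1')
a=np.hstack([load('side1')['color'][140:280,240:400],load('top1')['color'][110:250,290:450]])
cv2.imwrite('pics/z1.png',cv2.resize(a,None,fx=2.5,fy=2.5,interpolation=2))"
```

```text
t 1.85 shift [-0.     -0.0008  0.1366] rot [0.09 0.08 0.05] | pos [ 0.507  -0.1303  0.2196] rot [ 1.7991e+02  8.0000e-02 -7.9950e+01] op 0.087 F [ 0.2  -0.25 -0.58]
```

View pics/z1.png

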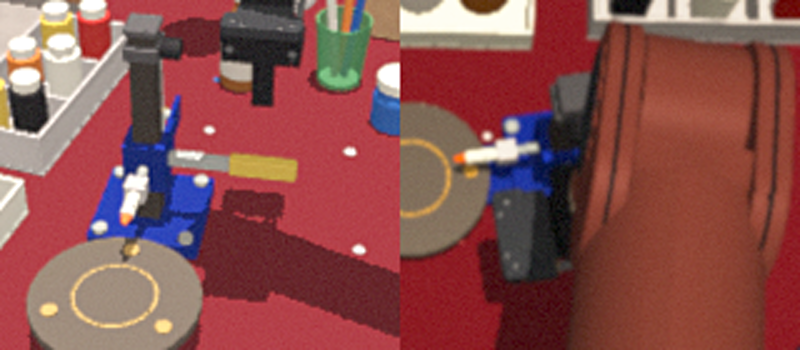

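The side view shows the open gripper above the handle at crop (260,40), with the handle at (262,167). In the top view the arm hides the handle. Nothing looks to be in the way, so I'll descend.

>>> {"method": "move_arm", "body": {
  "deltas": "0 0 0.03 0 0 0 1; 0 0 0.06 0 0 0 1; 0 0 0.09 0 0 0 1; 0 0 0.115 0 0 0 1; 0 0 0.136 0 0 0 1; 0 0 0.136 0 0 0 1; 0 0 0.136 0 0 0 1"
}}

```text
clock: 2.82
position: [0.5069, -0.1316, 0.0848]
tcp_rot: [180.0, 0.0, -80.1]
wrist_force: [1.0, 0.7, 0.6]
opening: 0.0871
```

```bash
python3 -c "
from h import *
delta([.5075,-.130,.083],-80)
c=snap('side','side2')
a=np.hstack([load('side2')['color'][140:280,240:400]])
cv2.imwrite('pics/z2.png',cv2.resize(a,None,fx=4,fy=4,interpolation=2))"
```

```text
t 2.825 shift [-0.0015 -0.0008  0.0018] rot [ 0.02  0.04 -0.11] | pos [ 0.5069 -0.1316  0.0848] rot [ 1.7998e+02  4.0000e-02 -8.0110e+01] op 0.0871 F [1.04 0.73 0.57]
```

View pics/z2.png

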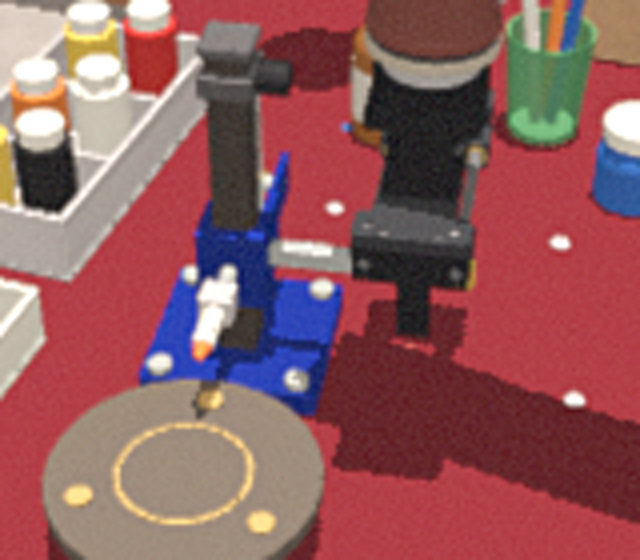

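The near finger sits at crop (412,310) in front of the handle, and the palm is above it at (415,245). The handle is between the fingers, so I'll close.

>>> {"method": "move_arm", "body": {
  "deltas": "0 0 0 0 0 0 0.2; 0 0 0 0 0 0 -0.3; 0 0 0 0 0 0 -0.5; 0 0 0 0 0 0 -0.6; 0 0 0 0 0 0 -0.7; 0 0 0 0 0 0 -1; 0 0 0 0 0 0 -1; 0 0 0 0 0 0 -1",
  "squeeze": 30
}}

```text
clock: 3.88
position: [0.5074, -0.1331, 0.0851]
tcp_rot: [-180.0, -0.1, -80.1]
wrist_force: [1.7, -2.6, -1.5]
opening: 0.0156
```

```bash
python3 -c "
from h import *
delta([.5075,-.130,.083],-80)"
```

```text
t 3.875 shift [-0.003  -0.0006  0.0021] rot [-0.03 -0.09 -0.13] | pos [ 0.5074 -0.1331  0.0851] rot [-1.7997e+02 -9.0000e-02 -8.0130e+01] op 0.0156 F [ 1.67 -2.64 -1.51]
```

>>> {"method": "move_arm", "body": {
  "deltas": "0 0 -0.01 0 0 0 -1; 0 0 -0.02 0 0 0 -1; 0 0 -0.03 0 0 0 -1; 0 0 -0.04 0 0 0 -1; 0 0 -0.05 0 0 0 -1; 0 0 -0.058 0 0 0 -1; 0 0 -0.064 0 0 0 -1; 0 0 -0.066 0 0 0 -1"
}}

```text
clock: 4.88
position: [0.5074, -0.133, 0.1515]
tcp_rot: [-180.0, -0.1, -80.1]
wrist_force: [3.2, -2.2, -6.6]
opening: 0.0162
```

```bash
python3 -c "
from h import *
delta([.5074,-.1331,.1251],-80)
c=snap('side','side3')
a=np.hstack([load('side3')['color'][130:270,240:400]])
cv2.imwrite('pics/z3.png',cv2.resize(a,None,fx=4,fy=4,interpolation=2))"
```

```text
t 4.875 shift [0.     0.     0.0264] rot [-0.05 -0.11 -0.13] | pos [ 0.5074 -0.133   0.1515] rot [-1.7995e+02 -1.1000e-01 -8.0130e+01] op 0.0162 F [ 3.24 -2.23 -6.59]
```

View pics/z3.png

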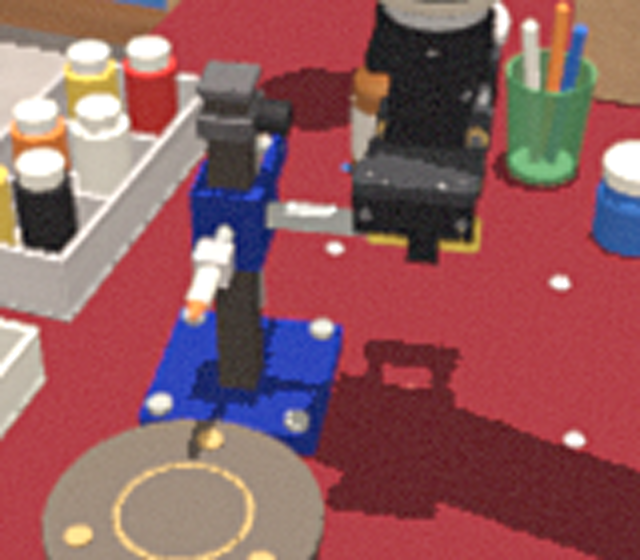

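The carriage has gone up with the gripper: the handle is in the fingers at crop (425,240) and the pen is at (205,280). I'll lower it onto the pawl.

>>> {"method": "move_arm", "body": {
  "deltas": "0 0 0.006 0 0 0 -1; 0 0 0.012 0 0 0 -1; 0 0 0.018 0 0 0 -1; 0 0 0.022 0 0 0 -1; 0 0 0.025 0 0 0 -1; 0 0 0.026 0 0 0 -1; 0 0 0.026 0 0 0 -1"
}}

```text
clock: 5.8
position: [0.5074, -0.133, 0.1253]
tcp_rot: [-180.0, -0.1, -80.1]
wrist_force: [3.1, -1.3, -5.6]
opening: 0.0156
```

```bash
python3 -c "
from h import *
delta([.5074,-.1331,.1251],-80)"
```

```text
t 5.8 shift [ 0.0001 -0.      0.0002] rot [-0.04 -0.1  -0.13] | pos [ 0.5074 -0.133   0.1253] rot [-1.7996e+02 -1.0000e-01 -8.0130e+01] op 0.0156 F [ 3.14 -1.27 -5.62]
```

>>> {"method": "move_arm", "body": {
  "deltas": "0 0 0.001 0 0 0 -1; 0 0 0.002 0 0 0 -1; 0 0 0.002 0 0 0 -1"
}}

```text
clock: 6.18
position: [0.5075, -0.1331, 0.1244]
tcp_rot: [-179.9, -0.1, -80.1]
wrist_force: [-3.3, -0.3, 7.4]
opening: 0.0157
```

>>> {"method": "move_arm", "body": {
  "deltas": "0 0 -0.001 0 0 0 -1; 0 0 -0.001 0 0 0 -0.5; 0 0 -0.001 0 0 0 0; 0 0 -0.001 0 0 0 1; 0 0 -0.001 0 0 0 1; 0 0 -0.001 0 0 0 1; 0 0 -0.001 0 0 0 1; 0 0 -0.001 0 0 0 1"
}}

```text
clock: 7.18
position: [0.5075, -0.1331, 0.1254]
tcp_rot: [-179.9, -0.1, -80.1]
wrist_force: [0.6, 0.3, 0.1]
opening: 0.0739
```

```bash
python3 -c "
from h import *
delta([.5074,-.1331,.29],-80)
c=snap('side','side4')
a=np.hstack([load('side4')['color'][130:270,240:400]])
cv2.imwrite('pics/z4.png',cv2.resize(a,None,fx=4,fy=4,interpolation=2))"
```

```text
t 7.175 shift [ 4.000e-04 -1.000e-04 -1.646e-01] rot [-0.05 -0.13 -0.13] | pos [ 0.5075 -0.1331  0.1254] rot [-1.7995e+02 -1.3000e-01 -8.0130e+01] op 0.0739 F [0.57 0.32 0.12]
```

View pics/z4.png

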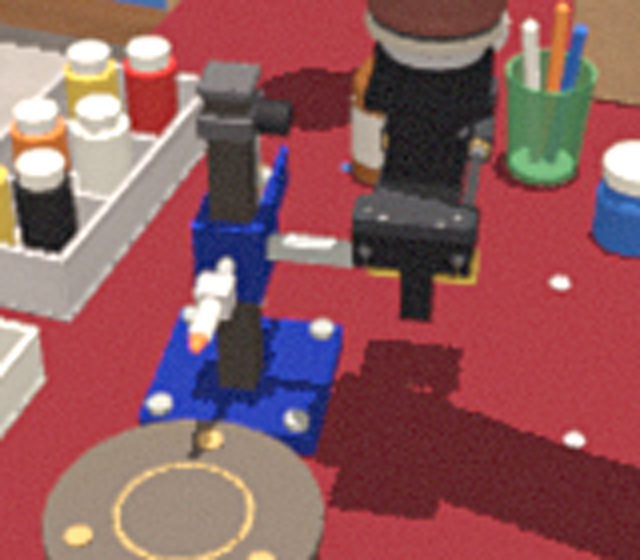

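The carriage hangs raised with the fingers open and no force on the wrist; the handle is at crop (425,265) and the pen tip at (198,343). I'll move straight up.

>>> {"method": "move_arm", "body": {
  "deltas": "0 0 -0.005 0 0 0 1; 0 0 -0.02 0 0 0 1; 0 0 -0.05 0 0 0 1; 0 0 -0.08 0 0 0 1; 0 0 -0.11 0 0 0 1; 0 0 -0.14 0 0 0 1; 0 0 -0.165 0 0 0 1; 0 0 -0.165 0 0 0 1"
}}

```text
clock: 8.22
position: [0.5083, -0.1327, 0.2935]
tcp_rot: [-179.7, -0.2, -80.1]
wrist_force: [0.5, -0.1, -0.2]
opening: 0.087
```

```bash
python3 -c "
from h import *
c=snap('side','side5')
for f in('side0','side5'):
    c=load(f);P=cloud(c);H,S,V=cv2.split(cv2.cvtColor(c['color'],cv2.COLOR_BGR2HSV))
    m=(H>20)&(H<35)&(S>130)&(V>80); m[:180]=0;m[220:]=0;m[:,:330]=0;m[:,366:]=0
    q=P[m]; print(m.sum(),np.median(q,0),np.percentile(q,[3,97],axis=0).round(4))
delta([.45,.2,.30],10)
"
```

```text
159 [ 0.50698072 -0.12466129  0.10458845] [[ 0.4725 -0.1363  0.0943]
 [ 0.5413 -0.1173  0.1139]]
227 [ 0.50709299 -0.12587436  0.14759199] [[ 0.4741 -0.1377  0.1336]
 [ 0.5417 -0.1183  0.1538]]
t 8.275 shift [-3.376e-01 -3.000e-04 -9.300e-03] rot [ 2.000e-02 -2.900e-01 -9.012e+01] | pos [ 0.5077 -0.1327  0.2919] rot [-179.83   -0.19  -80.12] op 0.087 F [-0.54  0.39  0.04]
```

>>> {"method": "move_arm", "body": {
  "deltas": "-0.04 0 0 0 0 -10 1; -0.08 0 0 0 0 -20 1; -0.12 0 0 0 0 -30 1; -0.16 0 0 0 0 -40 1; -0.2 0 0 0 0 -50 1; -0.24 0 0 0 0 -60 1; -0.28 0 0 0 0 -70 1; -0.32 0 0 0 0 -80 1"
}}

```text
clock: 9.28
position: [0.452, 0.1836, 0.2902]
tcp_rot: [179.8, -0.2, 0.2]
wrist_force: [1.4, 0.5, -0.5]
opening: 0.087
```

```bash
python3 -c "
from h import *
delta([.6085,.3045,.20],10)
"
```

```text
t 9.275 shift [ 0.1567 -0.1207  0.0902] rot [ 0.2  -0.14 -9.8 ] | pos [0.452  0.1836 0.2902] rot [ 1.7981e+02 -1.5000e-01  2.0000e-01] op 0.087 F [ 1.37  0.47 -0.47]
```

>>> {"method": "move_arm", "body": {
  "deltas": "0.03 -0.024 0.01 0 0 -3 1; 0.06 -0.048 0.02 0 0 -6 1; 0.09 -0.072 0.035 0 0 -9 1; 0.125 -0.096 0.06 0 0 -9.8 1; 0.157 -0.121 0.09 0 0 -9.8 1; 0.157 -0.121 0.09 0 0 -9.8 1; 0.157 -0.121 0.09 0 0 -9.8 1"
}}

```text
clock: 10.15
position: [0.6082, 0.3049, 0.1999]
tcp_rot: [179.8, -0.1, 10.0]
wrist_force: [-0.2, 0.0, -0.0]
opening: 0.0872
```

```bash
python3 -c "
from h import *
delta([.6085,.3045,.066],10)
snap('side','side6');snap('top','top6')
a=np.hstack([load('side6')['color'][230:370,160:320],load('top6')['color'][110:250,130:290]])
cv2.imwrite('pics/z6.png',cv2.resize(a,None,fx=2.5,fy=2.5,interpolation=2))"
```

```text
t 10.15 shift [ 1.000e-04 -1.000e-04  1.339e-01] rot [ 0.2  -0.05  0.03] | pos [0.6082 0.3049 0.1999] rot [ 1.798e+02 -5.000e-02  1.003e+01] op 0.0872 F [-0.24  0.01 -0.01]
```

View pics/z6.png

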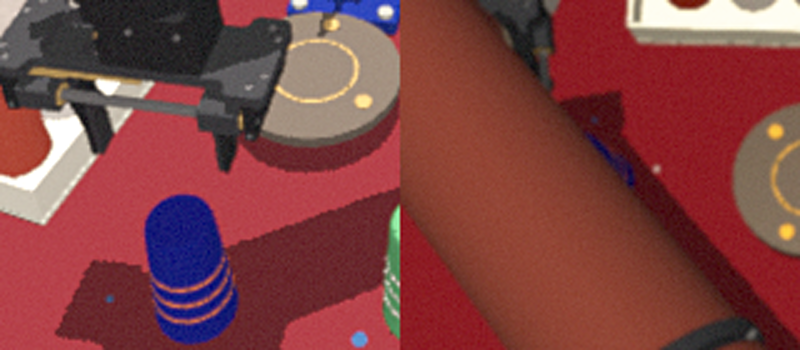

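The side view shows the open gripper above the blue tumbler, whose top is at crop (183,210), with fingertips at (100,150) and (225,165). I'll descend.

>>> {"method": "move_arm", "body": {
  "deltas": "0 0 0.03 0.2 0 0 1; 0 0 0.06 0.2 0 0 1; 0 0 0.085 0.2 0 0 1; 0 0 0.105 0.2 0 0 1; 0 0 0.12 0.2 0 0 1; 0 0 0.134 0.2 0 0 1; 0 0 0.134 0.2 0 0 1; 0 0 0.134 0.2 0 0 1"
}}

```text
clock: 11.25
position: [0.6095, 0.3045, 0.0682]
tcp_rot: [-180.0, -0.3, 10.0]
wrist_force: [-0.0, 0.5, 0.3]
opening: 0.0872
```

```bash
python3 -c "
from h import *
delta([.6085,.3045,.066],10)
snap('side','side7')
a=np.hstack([load('side7')['color'][230:370,160:320]])
cv2.imwrite('pics/z7.png',cv2.resize(a,None,fx=4,fy=4,interpolation=2))"
```

```text
t 11.25 shift [-0.001  -0.0002  0.0022] rot [-0.01 -0.25 -0.  ] | pos [0.6095 0.3045 0.0682] rot [-179.99   -0.25   10.  ] op 0.0872 F [-0.03  0.47  0.27]
```

View pics/z7.png

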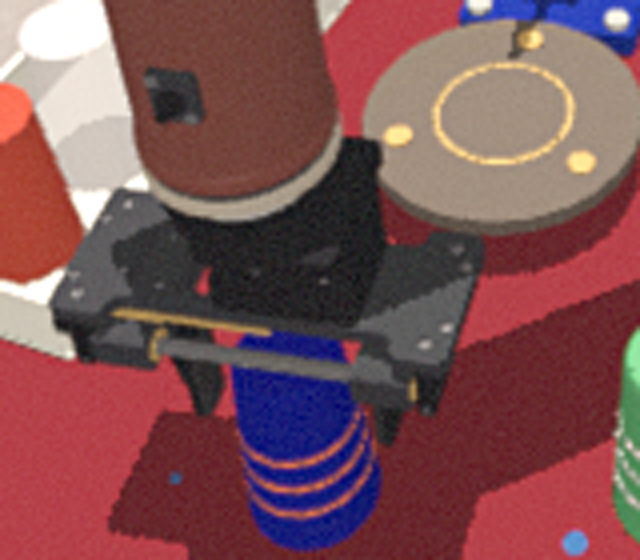

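The fingers straddle the blue tumbler, left at crop (205,390) and right at (390,415). I'll close gently.

>>> {"method": "move_arm", "body": {
  "deltas": "0 0 0 0 0.2 0 0.7; 0 0 0 0 0.2 0 0.5; 0 0 0 0 0.2 0 0.4; 0 0 0 0 0.2 0 0.3; 0 0 0 0 0.2 0 0.2; 0 0 0 0 0.2 0 0.1; 0 0 0 0 0.2 0 0; 0 0 0 0 0.2 0 0",
  "squeeze": 20
}}

```text
clock: 12.3
position: [0.6097, 0.3046, 0.0685]
tcp_rot: [-180.0, -0.5, 10.0]
wrist_force: [2.3, 0.1, 0.7]
opening: 0.06
```

```bash
python3 -c "
from h import *
delta([.6085,.3045,.15],10)"
```

```text
t 12.3 shift [-0.0005 -0.0001 -0.0815] rot [-0.01 -0.49 -0.  ] | pos [0.6097 0.3046 0.0685] rot [-179.98   -0.49   10.  ] op 0.06 F [2.26 0.06 0.67]
```

>>> {"method": "move_arm", "body": {
  "deltas": "0 0 0 0 0 0 -0.1; 0 0 -0.005 0 0 0 -0.1; 0 0 -0.015 0 0 0 -0.1; 0 0 -0.03 0 0 0 -0.1; 0 0 -0.05 0 0 0 -0.1; 0 0 -0.07 0 0 0 -0.1; 0 0 -0.08 0 0 0 -0.1; 0 0 -0.08 0 0 0 -0.1",
  "squeeze": 25
}}

```text
clock: 13.3
position: [0.6095, 0.3047, 0.1496]
tcp_rot: [-180.0, -0.6, 10.0]
wrist_force: [-0.1, -0.6, -2.8]
opening: 0.0598
```

```bash
python3 -c "
from h import *
delta([.607,.057,.15],10)
snap('side','side8')
a=np.hstack([load('side8')['color'][200:370,160:340]])
cv2.imwrite('pics/z8.png',cv2.resize(a,None,fx=3.5,fy=3.5,interpolation=2))"
```

```text
t 13.3 shift [-0.0454  0.2435 -0.001 ] rot [-0.03 -0.58 -0.01] | pos [0.6095 0.3047 0.1496] rot [-179.97   -0.58    9.99] op 0.0598 F [-0.13 -0.64 -2.84]
```

View pics/z8.png

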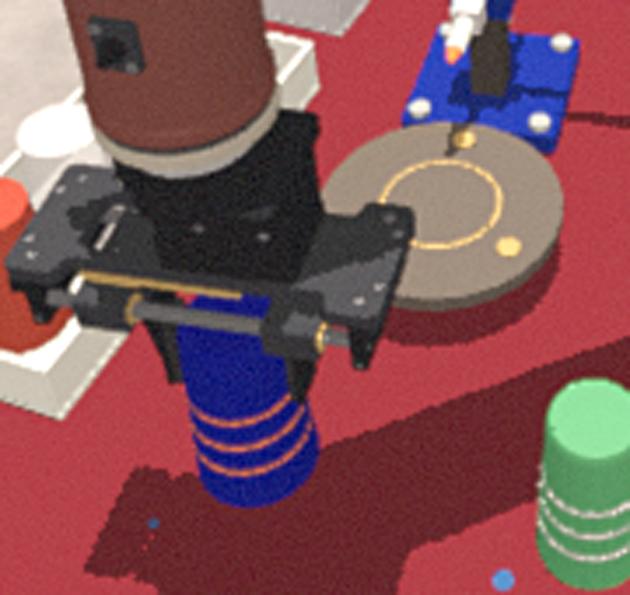

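The tumbler is held clear of the table, hanging straight in the jaws at crop (245,400), with about 2.8 N of weight showing. I'll carry it over to the wheel.

>>> {"method": "move_arm", "body": {
  "deltas": "-0.004 0.02 0 0 -0.2 0 -0.1; -0.011 0.06 0 0 -0.4 0 -0.1; -0.019 0.1 0 0 -0.6 0 -0.1; -0.026 0.14 0 0 -0.6 0 -0.1; -0.034 0.18 0 0 -0.6 0 -0.1; -0.04 0.215 0 0 -0.6 0 -0.1; -0.045 0.238 0 0 -0.6 0 -0.1; -0.045 0.243 0 0 -0.6 0 -0.1"
}}

```text
clock: 14.35
position: [0.6065, 0.0535, 0.1473]
tcp_rot: [179.9, 0.2, 9.7]
wrist_force: [0.3, -0.0, -1.2]
opening: 0.0599
```

>>> {"method": "move_arm", "body": {
  "deltas": "0 0 0 0 0 0 -0.1; 0 0 0 0 0 0 -0.1"
}}

```text
clock: 14.6
position: [0.6062, 0.0543, 0.1472]
tcp_rot: [180.0, 0.2, 9.8]
wrist_force: [-0.3, 0.5, -2.1]
opening: 0.0597
```

```bash
python3 -c "
from h import *
delta([.607,.057,.118],10)
snap('side','side9');snap('top','top9')
a=np.hstack([load('side9')['color'][150:310,200:370],load('top9')['color'][100:260,230:390]])
cv2.imwrite('pics/z9.png',cv2.resize(a,None,fx=2.4,fy=2.4,interpolation=2))"
```

```text
t 14.6 shift [ 0.0013 -0.0025  0.0292] rot [ 0.04  0.21 -0.2 ] | pos [0.6062 0.0543 0.1472] rot [179.96   0.21   9.8 ] op 0.0597 F [-0.3   0.51 -2.07]
```

View pics/z9.png

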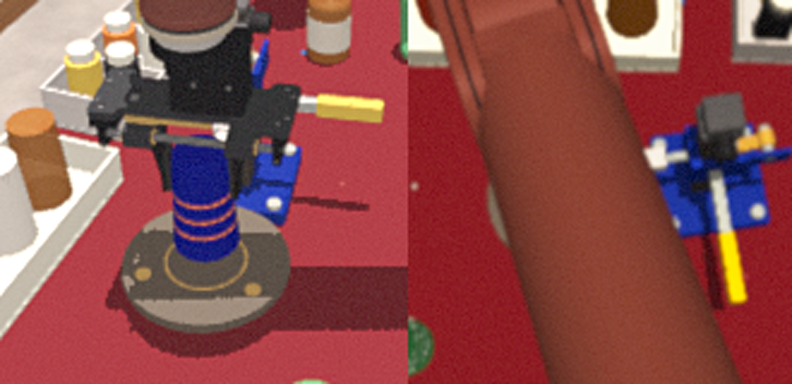

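The side view shows the tumbler hovering over the brass circle, its foot at crop (205,245), clear of the pen. I'll correct by 2.5 mm and lower it slowly.

>>> {"method": "move_arm", "body": {
  "deltas": "0.001 -0.0015 0.005 0 0.1 -0.1 -0.1; 0.0015 -0.0025 0.01 0 0.2 -0.2 -0.1; 0.0015 -0.0025 0.015 0 0.2 -0.2 -0.1; 0.0015 -0.0025 0.019 0 0.2 -0.2 -0.1; 0.0015 -0.0025 0.022 0 0.2 -0.2 -0.1; 0.0015 -0.0025 0.024 0 0.2 -0.2 -0.1; 0.0015 -0.0025 0.025 0 0.2 -0.2 -0.1; 0.0015 -0.0025 0.025 0 0.2 -0.2 -0.1"
}}

```text
clock: 15.7
position: [0.6073, 0.0574, 0.1223]
tcp_rot: [180.0, -0.0, 10.0]
wrist_force: [-0.9, -0.6, -1.2]
opening: 0.0597
```

```bash
python3 -c "
from h import *
delta([.607,.057,.118],10)
c=snap('side','sidea')
a=np.hstack([load('sidea')['color'][170:310,200:370]])
cv2.imwrite('pics/za1.png',cv2.resize(a,None,fx=4,fy=4,interpolation=2))"
```

```text
t 15.7 shift [-0.0004  0.0003  0.0043] rot [ 0.03 -0.01  0.03] | pos [0.6073 0.0574 0.1223] rot [ 1.7997e+02 -1.0000e-02  1.0030e+01] op 0.0597 F [-0.9  -0.63 -1.23]
```

View pics/za1.png

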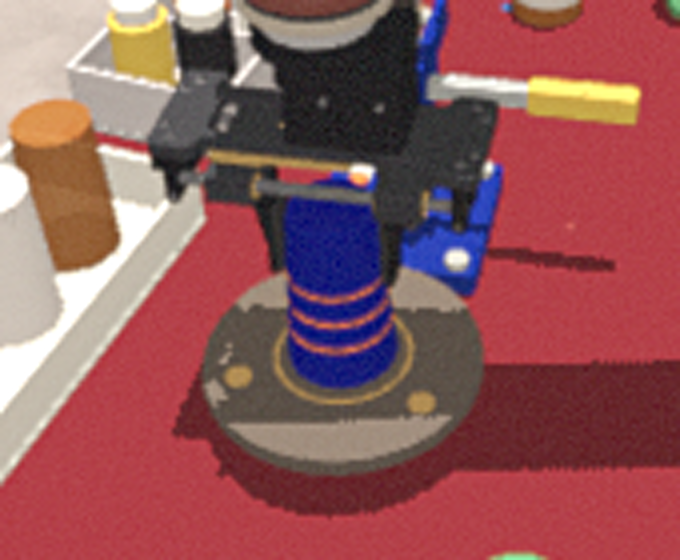

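The tumbler foot spans crop columns 290–398 and the brass circle 274–413, so they're concentric. The foot is about 4 mm above the wheel, so I'll lower it the rest of the way.

>>> {"method": "move_arm", "body": {
  "deltas": "0 0 0.001 0 0 0 -0.1; 0 0 0.002 0 0 0 -0.1; 0 0 0.003 0 0 0 -0.1; 0 0 0.004 0 0 0 -0.1; 0 0 0.004 0 0 0 -0.1"
}}

```text
clock: 16.38
position: [0.6074, 0.0574, 0.1186]
tcp_rot: [180.0, -0.0, 10.0]
wrist_force: [-2.2, -0.4, 2.2]
opening: 0.06
```

Contact. Releasing slowly.

>>> {"method": "move_arm", "body": {
  "deltas": "0 0 0 0 0 0 0.38; 0 0 0 0 0 0 0.42; 0 0 0 0 0 0 0.5; 0 0 0 0 0 0 0.6; 0 0 0 0 0 0 0.8; 0 0 0 0 0 0 1; 0 0 0 0 0 0 1; 0 0 0 0 0 0 1",
  "squeeze": 5
}}

```text
clock: 17.38
position: [0.6074, 0.0574, 0.1186]
tcp_rot: [180.0, -0.0, 10.0]
wrist_force: [0.6, -0.0, -0.0]
opening: 0.0866
```

```bash
python3 -c "
from h import *
delta([.607,.057,.30],10)
c=snap('side','sideb')
a=np.hstack([load('sideb')['color'][170:310,200:370]])
cv2.imwrite('pics/zb1.png',cv2.resize(a,None,fx=4,fy=4,interpolation=2))"
```

```text
t 17.375 shift [-0.0004  0.0004 -0.1814] rot [ 0.04 -0.02  0.03] | pos [0.6074 0.0574 0.1186] rot [ 1.7996e+02 -2.0000e-02  1.0030e+01] op 0.0866 F [ 0.64 -0.03 -0.01]
```

View pics/zb1.png

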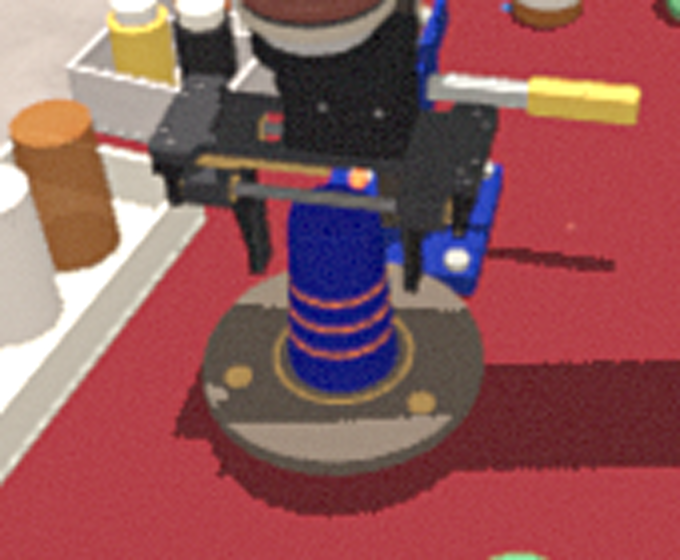

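The jaws are open and the tumbler stands at crop (342,300) inside the circle. I'll go straight up, then back to clear the view.

>>> {"method": "move_arm", "body": {
  "deltas": "0 0 -0.01 0 0 0 1; 0 0 -0.03 0 0 0 1; 0 0 -0.06 0 0 0 1; 0 0 -0.09 0 0 0 1; 0 0 -0.12 0 0 0 1; 0 0 -0.15 0 0 0 1; 0 0 -0.18 0 0 0 1; 0 0 -0.18 0 0 0 1"
}}

```text
clock: 18.42
position: [0.6083, 0.0582, 0.3028]
tcp_rot: [179.9, -0.3, 10.1]
wrist_force: [-0.3, -0.4, 1.3]
opening: 0.0867
```

>>> {"method": "move_arm", "body": {
  "deltas": "-0.01 -0.03 0 0 0 0 1; -0.02 -0.06 0 0 0 0 1; -0.03 -0.09 0 0 0 0 1; -0.04 -0.12 0 0 0 0 1; -0.05 -0.15 0 0 0 0 1; -0.06 -0.18 0 0 0 0 1; -0.07 -0.2 0 0 0 0 1; -0.07 -0.2 0 0 0 0 1"
}}

```text
clock: 19.42
position: [0.5033, 0.2444, 0.3026]
tcp_rot: [179.9, -0.4, 10.2]
wrist_force: [0.1, -0.0, -0.3]
opening: 0.0872
```

```bash
python3 - <<'E'
from h import *
delta([.607,.057,.30],10)
c=snap('side','sidec');c=snap('top','topc')
a=np.hstack([load('sidec')['color'][150:310,200:370],load('topc')['color'][100:260,230:390]])
cv2.imwrite('pics/zc.png',cv2.resize(a,None,fx=2.4,fy=2.4,interpolation=2))
for f in('sidec','topc'):
    c=load(f);P=cloud(c);H,S,V=cv2.split(cv2.cvtColor(c['color'],cv2.COLOR_BGR2HSV))
    near=np.hypot(P[...,0]-.607,P[...,1]-.058)<.06
    t=near&(abs(P[...,2]-.17)<.004)&(H>105)&(H<135);q=P[t]
    print(f,'tumbler top',t.sum(),np.percentile(q,[2,50,98],axis=0).round(4))
    for n,lo,hi,ctr in(('handle',20,35,(.508,-.13)),('green',45,85,(.4255,.245))):
        m=(H>lo)&(H<hi)&(S>80)&(np.hypot(P[...,0]-ctr[0],P[...,1]-ctr[1])<.06)&(P[...,2]>.07)
        q=P[m];print(n,m.sum(),np.percentile(q,[2,50,98],axis=0).round(4).tolist() if len(q) else '')
E
```

```text
t 19.425 shift [0.0687 0.2028 0.0033] rot [ 0.07 -0.37  0.23] | pos [0.5033 0.2444 0.3026] rot [179.93  -0.37  10.23] op 0.0872 F [ 0.14 -0.   -0.34]
sidec tumbler top 258 [[0.5811 0.0406 0.1662]
 [0.604  0.064  0.1693]
 [0.629  0.0848 0.1714]]
handle 105 [[0.4724, -0.1406, 0.1335], [0.4867, -0.1288, 0.1474], [0.5027, -0.1243, 0.1548]]
green 887 [[0.3985, 0.2243, 0.078], [0.4226, 0.2587, 0.118], [0.4491, 0.2736, 0.1219]]
topc tumbler top 332 [[0.5825 0.0347 0.1666]
 [0.6065 0.0582 0.1701]
 [0.6311 0.0825 0.173 ]]
handle 193 [[0.4734, -0.1427, 0.1398], [0.5073, -0.1316, 0.1526], [0.5435, -0.1205, 0.1565]]
green 435 [[0.3989, 0.2138, 0.0747], [0.4255, 0.2339, 0.1191], [0.4507, 0.2629, 0.1236]]
```

View pics/zc.png

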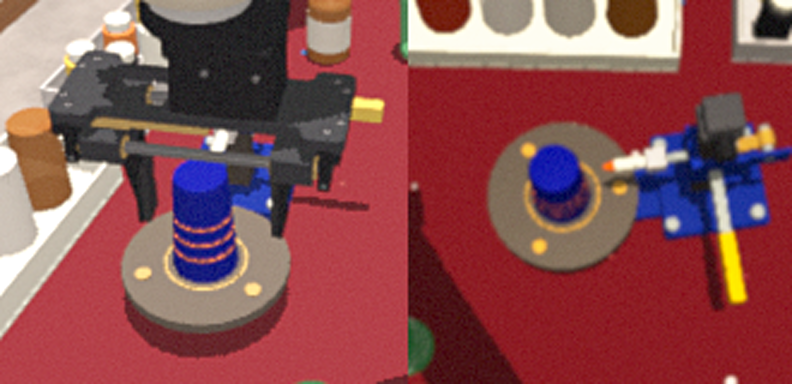

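The top view shows the tumbler at (555,185) centred in the brass circle on the wheel. The handle is at (733,268), raised 40 mm. The arm is clear, so I'm handing the job in.

```bash
python3 -c "
from h import *
print(finish_job()); print(sense()['clock'])"
```

```text
the job is handed in; nothing more can be done
None
the job is handed in; nothing more can be done
```

The carriage hangs one notch higher, and the blue tumbler stands upright in the middle of the wheel. I handed the job in at about 19.5 s of the 64 s allowed.

- **Carriage:** I gripped the yellow handle, lifted it 66 mm and lowered it until it rested on the pawl, then let go. The top camera put the handle's top face at 0.1125 m before and 0.1526 m after, a rise of 40 mm.
- **Blue tumbler:** I set it down slowly until the wrist force showed contact, then opened the jaws. Its top is at 0.170 m, and the top camera puts its axis about 2 mm from the wheel's centre, against the 12 mm allowed.
- **Bystanders:** The green tumbler measured the same before and after. I did not re-measure the jar and bottle at the end, but the arm only passed above them.
- **Disagreement:** The side camera's y readings ran 3 to 6 mm higher than the top camera's. The handle grasp agreed with the top camera, so I used that one. By the side camera's own readings, the tumbler is about 3 mm off centre, also within the limit.

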